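# Set the brick tweezers to the gauge lid

### The arm

A 7-joint arm with a two-finger parallel gripper is mounted at the origin on the work surface. World frame = base frame: x ahead of the robot, y to its left, z up, the work surface at z = 0. Lengths are in m, angles in rad, forces in N, time in s.
With the tool pointing down it reaches from about 0.425 to 0.875 m from the base axis. Payload 4.7 kg.
Tool frame: the origin (TCP) lies midway between the tips of the shut fingers; the grasp point (between the pads) lies 19 mm behind it (ctrl.grip_depth is the distance from the TCP to the grasp point, in m); z points along the fingers, y is the direction in which the jaws open and shut (so a half turn about z gives the same grasp; the last joint's range is limited). The gripper opens to 87 mm and grips with 3 to 60 N. Pads are 19 mm wide; open, the fingers measure 117 mm over their backs; the gripper's body (75 mm by 190 mm) begins 51 mm behind the grasp point.
Start: joints at [-1.241, 0.321, -0.07, 1.45, 0.023, 1.371, -0.057], TCP at [0.202, 0.618, 0.223] pointing down, gripper open.
Joint ranges: [-2.86, 2.86], [-0.3, 2.09], [-1.38, 1.24], [0.06, 2.45], [-1.56, 4.7], [0.09, 2.05], [-2.69, 2.69]. Speed limits (rad/s): [2.57, 2.57, 3.14, 3.14, 3.14, 3.14, 3.14].

### API

Orientations are given as a rotation vector (axis times angle).
In Python, from bench import ctrl gives the robot as it stands. The module is installed in compiled form; this text tells all that it offers.
- The arm moves only by the shell command python3 -m inch 'ROWS' [FORCE]. ROWS is JSON, a list of rows, each a list of 5 numbers: the opening, from -1 (shut) to 1 (fully open), so that 0 is half open, then the shift along the tool's x, y, z in mm, then the turn about the tool's z in rad. In form: [[fingers, tx, ty, tz, twist], ...]. A call has 1 to 5 rows; each row shifts and turns the pose as measured when the row begins, along the tool's axes as they then stand; what a row does not reach is not made up. A row lasts 1/8 s, in which the tool goes at most 62.5 mm and 10.7 degrees, less where a joint would pass 70% of its speed; a pose out of reach is approached as far as the arm can. A call is refused whole if a number of a shift passes 62.5 or a number of a turn 0.188, either way. A call with a gripper value outside its range is refused whole. The fingers move at their own pace and stop on an object; FORCE is the grip in N (left out, the last holds). Time passes only in rows, so rows that do not move let the fingers close. It gives the time, the measured TCP pose, the force and the opening at its end, in the units of the state.
- ctrl.get_state(): the state, without advancing time (a new reading comes with each control period).
- ctrl.get_image(name): name is "scene" or "top" or "wrist"; returns a dict with "color" (420x560x3 uint8, red, green, blue), "range_z" (420x560 float32, m along the optical axis (not along the pixel's ray), 0 where there is no reading), "K" (3x3 intrinsics, pixels), "R" (3x3) and "t" (3): a world point X has camera coordinates R X + t. Camera axes: x right, y down, z forward; pixel columns grow to the right and rows downward; lengths in m; the calibration is good to about 2 mm. A picture is of the moment at which its call begins.
- ctrl.close_job(): hands the job in, once; it reports no verdict.
The state is a dict: "time": time; "joint_positions": joint angles; "qd": joint speeds; "joint_torque": joint torques, N m; "position": TCP position; "tool_rot": TCP orientation; "ft_force": force on the tool from outside, world axes, zero at the start; "torque": the same for the moment, N m; "grip_width": opening from 0.0 (shut) to 1.0 (fully open).
Only numpy, scipy, OpenCV 4.12 (cv2) and the standard library are available. Lean on these libraries where they do the work, as an engineer would, in place of code of your own. Each camera call takes 0.05 s, during which the arm holds its last target. There are 200 camera calls.

### The job

Press the case's open lid shut until it clicks home and stays shut by itself, which lays its two black pointers in front of the tweezers' tips. Then squeeze the sprung tweezers between the gripper's fingers at their two round thumb pads until each tip stands right at its own pointer, and finish holding that gap steady: do not let go at the end. Leave the bowl, bottle, brick tower and knife where they are.

Things in the scene. Friction and masses are not known exactly. Their poses are not given: they have to be found in the camera images.
- jig: Fixed fixture: plywood board 350 x 170 x 12 mm carrying a clamp post, tweezers and a grey case in a row. Origin at table height on the mid-plane between tweezers and case; x points level from the post along the tweezers to the tips and over the case, y across (squeezing direction), z up. Post at x = -210 to -160 mm, top 98 mm above table; case at x = -7 to 103 mm, 150 mm wide.
- lid (a joint): White case lid 110 x 150 x 4 mm, hinge along y at jig x = 104 mm, 62 mm above table, free edge by the tips. Radians: 0 = shut (level, top 66 mm above table), grows as the free edge rises; starts 0.45 to 0.85. A weak spring lifts it if let go early; a catch snaps in over the last 0.04 rad and then holds it. Takes about 8 N down at lid_press.
- lid_press (a point): Middle of the lid's top face, 76 mm from the hinge and 35 mm in from the free edge: a good place to press. With the lid shut it is at jig x = 28 mm, y = 0, 66 mm above the table.
- thumb_l (a point): Centre of the round thumb pad (upright steel cylinder, 12 mm diameter, 18 mm tall) on the left (+y of the jig) leg, 110 mm from the leg's pivot, 78 mm above the table; the board's top (12 mm) is all that lies below. Squeeze the outer faces of the two pads together (48.7 mm over both when free).
- thumb_r (a point): Centre of the round thumb pad (upright steel cylinder, 12 mm diameter, 18 mm tall) on the right (-y of the jig) leg, 110 mm from the leg's pivot, 78 mm above the table; the board's top (12 mm) is all that lies below. Squeeze the outer faces of the two pads together (48.7 mm over both when free).
- tip_l (a point): End of the left (+y of the jig) leg of the tweezers (4 mm wide, 6 mm tall), 150 mm from its pivot, 78 mm above the table, about 3 mm short of the shut lid's free edge. When free it stands 23.9 mm off the mid-plane.
- tip_r (a point): End of the right (-y of the jig) leg of the tweezers (4 mm wide, 6 mm tall), 150 mm from its pivot, 78 mm above the table, about 3 mm short of the shut lid's free edge. When free it stands 23.9 mm off the mid-plane.
- mark_l (a point): Front end, top edge, of the left (+y of the jig) pointer: a black slider 5 mm wide, 20 mm long, 4 mm tall on the lid's free edge, turning with the lid. It sits 7 to 16 mm off the mid-plane, a different place each time and not the same for both; stiff, it stays put. With the lid shut its y direction is the jig's y.
- mark_r (a point): Front end, top edge, of the right (-y of the jig) pointer: a black slider 5 mm wide, 20 mm long, 4 mm tall on the lid's free edge, turning with the lid. It sits 7 to 16 mm off the mid-plane, a different place each time and not the same for both; stiff, it stays put. With the lid shut its y direction is the jig's y.
- leg_l (a joint): Hinge of the tweezers' left (+y of the jig) steel leg; pivot at jig x = -160 mm, 3 mm off the mid-plane on its own side. Radians: 0 = free, grows as squeezed in. With a = 0.14 - value, tip is 3 + 150 sin(a) mm and pad centre 3 + 110 sin(a) mm off the mid-plane, each on its own side. Legs move independently, each sprung 4 N m/rad (2 to 5 N at the pad in use).
- leg_r (a joint): Hinge of the tweezers' right (-y of the jig) steel leg; pivot at jig x = -160 mm, 3 mm off the mid-plane on its own side. Radians: 0 = free, grows as squeezed in. With a = 0.14 - value, tip is 3 + 150 sin(a) mm and pad centre 3 + 110 sin(a) mm off the mid-plane, each on its own side. Legs move independently, each sprung 4 N m/rad (2 to 5 N at the pad in use).
- bowl_rim (a point): Bystander: green plastic bowl, 110 mm across, 55 mm high; centre of its mouth.
- tower: Bystander: two small clay bricks stuck into a tower, 22 x 42 x 60 mm; origin under its centre.
- knife: Bystander: wooden-handled modelling knife lying flat, 135 mm long, 10 mm high, along its x axis; origin under the middle of the handle.
- bottle: Bystander: upright white drinks bottle, 60 mm across, 160 mm tall; origin under its centre.

How it is judged:
By the outcome, as a careful person would: the job done as asked, in the order asked, and still so for the second after the job is handed in, while the arm keeps its last pose, push and grip.
It also fails if it takes over 42 s, if anything falls off the work surface, if the arm or the gripper's body presses on something with over 40 N, if the wrist force passes 120 N, or if a joint passes its speed limit or range.

## Working session

There is one attempt and no reset: what is moved stays moved. The work goes in short steps, Python scripts to look and compute and a shell command to move; the robot and the scene stay as the last step left them, time stands still between calls to the robot, and variables do not carry over. Pictures are saved under pics/ and viewed, about 8 in all and at most 12, crops included, and the job is handed in when it is done.

```bash
mkdir -p pics
cat > h.py <<'E'
import numpy as np,cv2
from bench import ctrl
def grab(n,f=None):
    d=ctrl.get_image(n)
    if f: cv2.imwrite('pics/'+f,d['color'][:,:,::-1])
    np.savez('/tmp/'+n+'.npz',**d)
    return d
def ray(d,u,v,z):
    K,R,t=d['K'],d['R'],d['t']; c=-R.T@t
    r=R.T@np.linalg.inv(K)@np.array([u,v,1.]); return c+r*(z-c[2])/r[2]
def pt(d,u,v):
    Z=d['range_z'][int(v),int(u)]; return d['R'].T@(Z*np.linalg.inv(d['K'])@np.array([u,v,1.])-d['t'])
def proj(d,X):
    p=d['K']@(d['R']@np.array(X)+d['t']); return p[:2]/p[2]
E
python3 - <<'E'
from h import *
a=grab('top');b=grab('scene')
cv2.imwrite('pics/a.png',cv2.resize(np.vstack([a['color'],b['color']])[:,:,::-1],None,fx=.714,fy=.714))
for d in(a,b): print(-d['R'].T@d['t'],d['K'][0,0],d['R'].round(2).tolist())
s=ctrl.get_state();print(s)
E
```

```text
[0.48063415 0.08981435 0.83966669] 492.8358633093168 [[-0.02, -1.0, 0.02], [-0.98, 0.01, -0.19], [0.19, -0.03, -0.98]]
[0.83958569 0.55443394 0.45652147] 388.9173061042472 [[-0.89, 0.45, 0.02], [0.25, 0.52, -0.82], [-0.38, -0.72, -0.58]]
{'time': 0.1, 'joint_positions': array([-1.24090483,  0.3217584 , -0.07009608,  1.45154585,  0.02257554,
        1.37078395, -0.05689537]), 'qd': array([-2.84329329e-04, -7.39275141e-05, -2.00890808e-04, -3.61644853e-03,
        2.54126770e-04, -2.28569621e-04,  4.28415520e-04]), 'joint_torque': array([ 3.84575605e-05, -4.92572486e+01, -4.05776035e-01, -3.13398957e+01,
       -6.41905074e-02,  3.94690165e-02,  7.12013002e-05]), 'position': array([0.20174886, 0.61738414, 0.22156836]), 'tool_rot': array([-4.93893857e-01, -3.10231832e+00,  2.66459905e-03]), 'ft_force': array([-0.44905648,  0.30696578, -0.53807977]), 'torque': array([-0.01689223,  0.03849707, -0.00111682]), 'grip_width': 1.0001622598960278}
```

View pics/a.png

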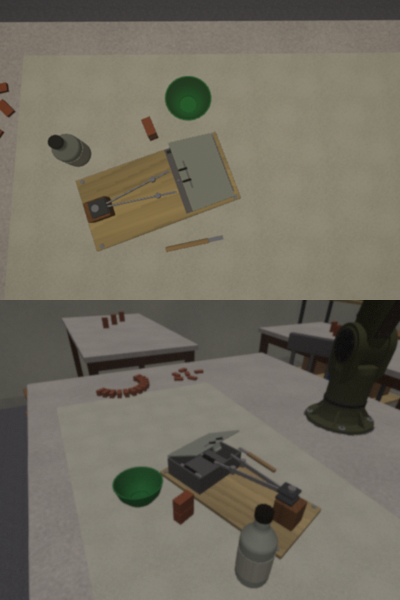

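Run:
```python
from h import *
a=dict(np.load('/tmp/top.npz'))
c=a['color'][170:360,90:350]
cv2.imwrite('pics/b.png',cv2.resize(cv2.convertScaleAbs(c,alpha=1.4),None,fx=3,fy=3,interpolation=cv2.INTER_CUBIC)[:,:,::-1])
h=cv2.cvtColor(a['color'],cv2.COLOR_RGB2HSV)
for u,v in [(150,320),(200,250),(280,230)]: print(h[v,u])
```

```text
[ 20 119 129]
[ 20 119 122]
[ 30  33 107]
```

View pics/b.png

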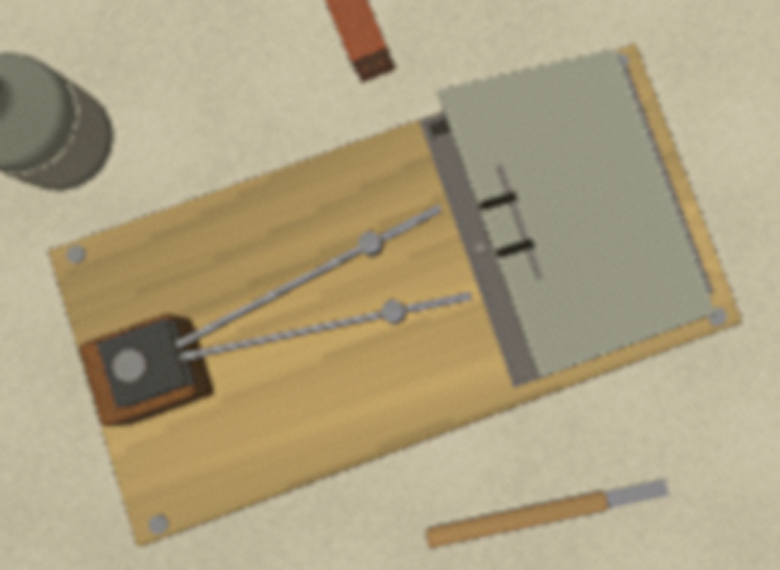

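Run:
```python
from h import *
a=dict(np.load('/tmp/top.npz'))
W=lambda u,v,z:ray(a,90+u/3,170+v/3,z)
h=cv2.cvtColor(a['color'],cv2.COLOR_RGB2HSV)
B=[W(*p,.012) for p in [(50,248),(138,545),(740,322),(632,44)]]
for i in range(4): print('edge',np.linalg.norm(B[i]-B[i-1]))
x1=B[2]-B[1];x2=B[3]-B[0]
f=lambda v:np.arctan2(v[1],v[0])
print('yaw',f(x1),f(x2),f(B[0]-B[1])-np.pi/2,f(B[3]-B[2])-np.pi/2)
yaw=(f(x1)+f(x2))/2
pl,pr=W(371,243,.087),W(394,312,.087); tl,tr=W(438,209,.081),W(470,297,.081)
print('pads',pl,pr,np.linalg.norm(pl-pr),'tips',tl,tr,np.linalg.norm(tl-tr))
print('yaw from pads/tips',f(pl-pr)-np.pi/2,f(tl-tr)-np.pi/2)
ex=np.array([np.cos(yaw),np.sin(yaw),0]);ey=np.array([-ex[1],ex[0],0])
o1=(pl+pr)/2+ex*.0511; o2=(tl+tr)/2+ex*.0115
print('orig',o1,o2, 'board ctr',sum(B)/4, (sum(B)/4-o1)@ex,(sum(B)/4-o1)@ey)
print('scale bottle', )
from scipy.spatial.transform import Rotation as Ro
R=Ro.from_rotvec(ctrl.get_state()['tool_rot']).as_matrix();print(R.round(3))
```

```text
edge 0.345400597620872
edge 0.16868133748922548
edge 0.34688727402724406
edge 0.16879054210651045
yaw -1.2419559080866933 -1.2416465435560022 -1.2447807827056026 -1.2359709994668755
pads [0.5548394  0.16516779 0.087     ] [0.51990613 0.15346447 0.087     ] 0.03684156766000435 tips [0.57233074 0.13147745 0.081     ] [0.52707372 0.11540388 0.081     ] 0.04802663867477598
yaw from pads/tips -1.2475290048775654 -1.2295303423712012
orig [0.55388278 0.11095675 0.087     ] [0.55341779 0.11255744 0.081     ] board ctr [0.53855901 0.15948381 0.012     ] -0.050875423349505164 0.001176804409665738
scale bottle
[[-0.951  0.311 -0.   ]
 [ 0.311  0.951 -0.002]
 [-0.    -0.002 -1.   ]]
```

```bash
cat >> h.py <<'E'
yaw=-1.2418;O=np.array([.5537,.1117,0])
ex=np.array([np.cos(yaw),np.sin(yaw),0]);ey=np.array([-ex[1],ex[0],0]);J=np.array([ex,ey,[0,0,1]])
def jig(X): return (np.array(X)-O)@J.T
def cloud(d):
    v,u=np.mgrid[:420,:560]; Z=d['range_z']
    P=(np.stack([u*Z,v*Z,Z],-1)@np.linalg.inv(d['K']).T-d['t'])@d['R']
    return jig(P)
def st():
    s=ctrl.get_state(); print(round(s['time'],2),'jig',(jig(s['position'])*1e3).round(1),'rot',s['tool_rot'].round(3),'F',(J@s['ft_force']).round(1),'w',round(s['grip_width']*87,1))
    return s
E
python3 - <<'E'
from h import *
a=dict(np.load('/tmp/top.npz'));P=cloud(a)
for n in('top','scene'):
    d=dict(np.load(f'/tmp/{n}.npz'));P=cloud(d)
    m=(d['range_z']>0)&(P[...,0]>.03)&(P[...,0]<.095)&(abs(P[...,1])<.06)&(P[...,2]>.07)&(P[...,2]<.16)
    Q=P[m]; c=np.polyfit(Q[:,0],Q[:,2],1); print(n,m.sum(),c,np.arctan(-c[0]),'z at 104',np.polyval(c,.104), Q[:,0].min())
    for X in [(-210,-160,98),]: 
        m=(P[...,0]>-.22)&(P[...,0]<-.15)&(P[...,2]>.09)&(P[...,2]<.11)&(abs(P[...,1])<.04);print(P[m].mean(0),m.sum())
    for lo in(-.1,.1): pass
st()
b=jig([0.2,.618,.22]);print(b)
E
```

```text
top 3143 [-0.53042722  0.12313909] 0.48769205524445214 z at 104 0.06797465499620489 0.030029214295085864
[-0.17554949  0.00102176  0.09296997] 459
scene 615 [-0.53000489  0.12218153] 0.4873623979746641 z at 104 0.06706102017246054 0.03011361268097032
[-0.17836105  0.00227596  0.09277769] 384
0.1 jig [-592.3 -169.7  221.6] rot [-4.940e-01 -3.102e+00  3.000e-03] F [-0.4 -0.3 -0.5] w 87.0
[-0.59342378 -0.17114788  0.22      ]
```

```bash
python3 -m inch '[[-1,0,0,0,0.185],[-1,0,0,0,0.185],[-1,0,0,0,0.185],[-1,0,0,0,0.185],[-1,0,0,0,0.185]]'; python3 -c "from h import *;st()"
```

```text
time: 0.72
position: [0.2013, 0.6156, 0.218]
tool_rot: [1.846, 2.539, -0.012]
ft_force: [1.2, 0.3, 0.4]
grip_width: 0.517
0.72 jig [-590.7 -170.7  218. ] rot [ 1.846  2.539 -0.012] F [0.  1.2 0.4] w 45.0
```

```bash
python3 -m inch '[[-1,-60,16,0,-0.015],[-1,-60,16,0,0],[-1,-60,16,0,0],[-1,-60,16,0,0],[-1,-60,16,0,0]]';python3 -m inch '[[-1,-60,16,0,0],[-1,-60,16,0,0],[-1,-60,16,0,0],[-1,-60,16,0,0],[-1,-50,16,0,0]]'; python3 -c "from h import *;s=st();from scipy.spatial.transform import Rotation as Ro;R=Ro.from_rotvec(s['tool_rot']).as_matrix();print((J@R).round(3))"
```

```text
time: 1.35
position: [0.3707, 0.3568, 0.2156]
tool_rot: [1.814, 2.563, -0.019]
ft_force: [0.7, 1.8, -0.1]
grip_width: 0.018
time: 1.98
position: [0.5424, 0.1053, 0.2164]
tool_rot: [1.815, 2.564, -0.017]
ft_force: [1.1, 0.5, 0.1]
grip_width: 0.005
1.98 jig [  2.4 -12.7 216.4] rot [ 1.815  2.564 -0.017] F [-0.1  1.2  0.1] w 0.5
[[-1.    -0.01   0.007]
 [-0.01   1.    -0.009]
 [-0.007 -0.009 -1.   ]]
```

```bash
python3 -m inch '[[-1,-36,13,0,0.01],[-1,0,0,50,0],[-1,0,0,20,0],[-1,0,0,0,0]]'
python3 - <<'E'
from h import *
st(); d=grab('wrist'); e=grab('top'); print(-d['R'].T@d['t'])
cv2.imwrite('pics/c.png',cv2.resize(np.hstack([d['color'],e['color'][140:,60:400].repeat(1,0) if 0 else cv2.resize(e['color'][150:360,90:370],(560,420))])[:,:,::-1],(800,300)))
E
```

```text
time: 2.48
position: [0.5687, 0.0666, 0.1441]
tool_rot: [1.841, 2.542, -0.021]
ft_force: [0.3, 0.6, -0.0]
grip_width: 0.002
2.48 jig [ 47.5  -0.4 144.1] rot [ 1.841  2.542 -0.021] F [-0.5  0.5 -0. ] w 0.1
[0.54527391 0.14684081 0.30512456]
```

View pics/c.png

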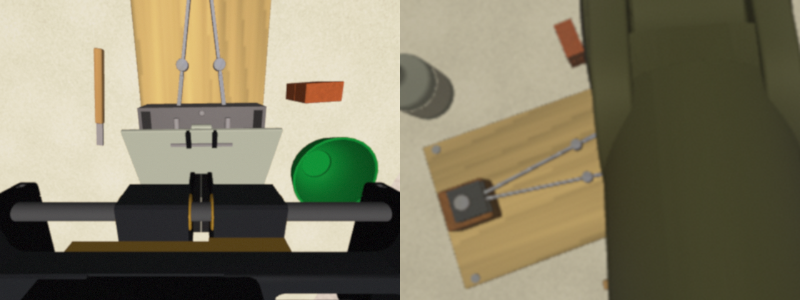

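```bash
python3 -m inch '[[-1,8,0,15,-0.01],[-1,0,0,15,0],[-1,0,0,10,0],[-1,0,0,10,0]]';python3 -c "from h import *;st()"; python3 -m inch '[[-1,0,0,10,0],[-1,0,0,10,0],[-1,0,0,6,0]]'; python3 -c "from h import *;st()"
```

```text
time: 3.08
position: [0.5686, 0.0771, 0.0955]
tool_rot: [1.82, 2.552, -0.009]
ft_force: [-0.5, 0.6, 1.7]
grip_width: 0.005
3.08 jig [37.6  2.9 95.5] rot [ 1.82   2.552 -0.009] F [-0.7 -0.3  1.7] w 0.4
time: 3.45
position: [0.5689, 0.078, 0.0683]
tool_rot: [1.821, 2.553, -0.007]
ft_force: [-0.1, 0.7, 0.4]
grip_width: 0.008
3.45 jig [36.8  3.5 68.3] rot [ 1.821  2.553 -0.007] F [-0.7  0.1  0.4] w 0.7
```

```bash
for i in 1 2 3; do python3 -m inch '[[-1,0,0,2,0]]'|egrep 'force|pos'; done
python3 - <<'E'
from h import *
st();d=grab('wrist','d.png');P=cloud(d)
m=(d['range_z']>0)&(abs(P[...,1])<.07)&(abs(P[...,1])>.03)&(P[...,0]>0)&(P[...,0]<.03)&(P[...,2]>.055);Q=P[m]
print(m.sum(),np.polyfit(Q[:,0],Q[:,2],1))
E
```

```text
position: [0.5686, 0.0776, 0.0662]
ft_force: [-4.4, -0.3, 12.5]
position: [0.5687, 0.0776, 0.066]
ft_force: [-7.6, 0.7, 22.7]
position: [0.5687, 0.0776, 0.0661]
ft_force: [-6.8, 0.7, 17.3]
3.83 jig [37.1  3.2 66.1] rot [ 1.823  2.555 -0.007] F [-2.9 -6.2 17.3] w 0.5
33807 [-1.51343048  0.16652384]
```

View pics/d.png

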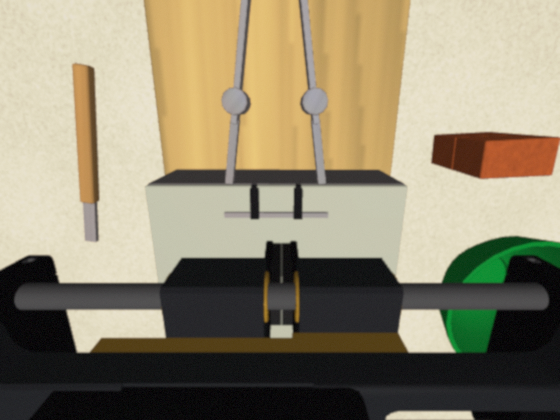

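```bash
python3 -m inch '[[-1,0,0,-15,0],[-1,0,0,-40,0],[-1,60,-3,0,0],[-1,30,0,-10,0],[1,0,0,0,0]]'
python3 - <<'E'
from h import *
st();d=grab('wrist','e.png');print('cam',jig(-d['R'].T@d['t']),d['K'][0,0]);P=cloud(d)
m=(d['range_z']>0)&(abs(P[...,1])<.07)&(abs(P[...,1])>.03)&(P[...,0]>0.0)&(P[...,0]<.09)&(P[...,2]>.055)&(P[...,2]<.1);Q=P[m]
print(m.sum(),np.polyfit(Q[:,0],Q[:,2],1),Q[:,0].max())
E
```

```text
time: 4.5
position: [0.5379, 0.1611, 0.134]
tool_rot: [1.826, 2.547, -0.005]
ft_force: [-0.5, -0.1, 1.0]
grip_width: 0.056
4.5 jig [-51.8   1.  134. ] rot [ 1.826  2.547 -0.005] F [-0.  -0.5  1. ] w 4.9
cam [-0.13492652  0.00226337  0.29519197] 293.1219818232046Traceback (most recent call last):
  File "<stdin>", line 4, in <module>
    raise TypeError("expected non-empty vector for x")
TypeError: expected non-empty vector for x
```

View pics/e.png

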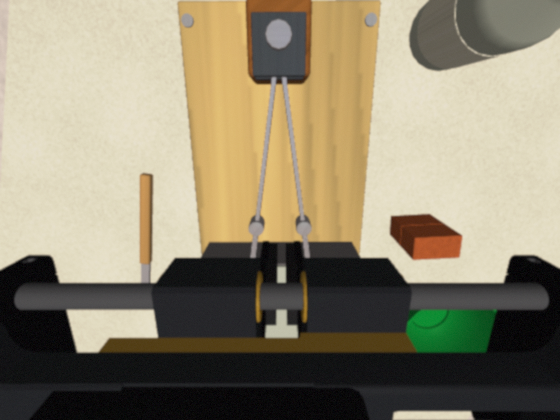

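```bash
python3 -m inch '[[1,-60,-1,0,0],[1,-29,0,20,0],[1,0,0,20,0],[1,0,0,0,0],[1,0,0,0,0]]'
python3 - <<'E'
from h import *
st();d=grab('wrist');e=grab('scene')
P=cloud(d);m=(d['range_z']>0)&(abs(P[...,1])<.07)&(abs(P[...,1])>.03)&(P[...,0]>0.0)&(P[...,0]<.02)&(P[...,2]>.055)&(P[...,2]<.1);Q=P[m]
print(m.sum(),np.polyfit(Q[:,0],Q[:,2],1),np.median(Q[:,2]))
p=proj(d,O+ex*-.01+np.array([0,0,.07]));print(p)
c0=d['color'][int(p[1])-100:int(p[1])+50,int(p[0])-80:int(p[0])+80]
q=proj(e,O+np.array([0,0,.07]));print(q)
c1=e['color'][int(q[1])-70:int(q[1])+80,int(q[0])-80:int(q[0])+80]
cv2.imwrite('pics/f.png',cv2.resize(np.hstack([c0,c1])[:,:,::-1],None,fx=2.5,fy=2.5,interpolation=cv2.INTER_CUBIC))
E
```

```text
time: 5.18
position: [0.5672, 0.0611, 0.0921]
tool_rot: [1.839, 2.533, -0.016]
ft_force: [0.2, 0.6, 0.7]
grip_width: 0.641
5.17 jig [52.2 -3.6 92.1] rot [ 1.839  2.533 -0.016] F [-0.5  0.4  0.7] w 55.8
3697 [0.0004165  0.06578593] 0.0657698492568845
[283.18520287 149.8649723 ]
[307.48714942 223.49165515]
```

View pics/f.png

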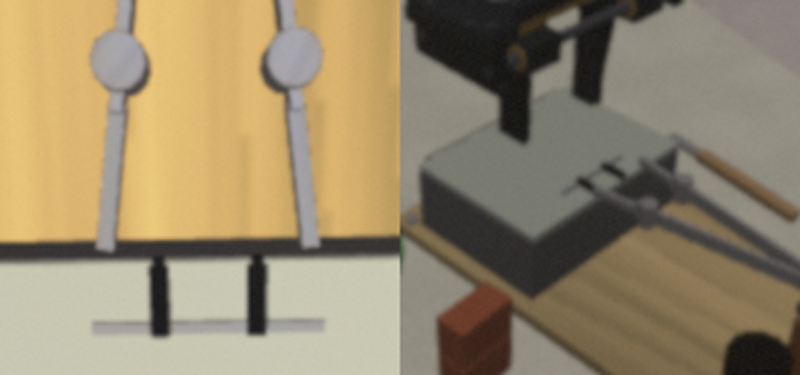

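Run:
```python
from h import *
d=dict(np.load('/tmp/wrist.npz'));img=d['color'][49:199,203:363];big=cv2.resize(img,None,fx=10,fy=10,interpolation=cv2.INTER_CUBIC)
h=cv2.cvtColor(big,cv2.COLOR_RGB2HSV).astype(int)
def W(x,y,z): return jig(ray(d,203+(x+.5)/10-.5,49+(y+.5)/10-.5,z))*1e3
def runs(mask,y):  # centroids of column runs in a row band
    n,l,s,c=cv2.connectedComponentsWithStats(mask.astype(np.uint8))
    return [(s[i].tolist(),c[i]) for i in range(1,n) if s[i][4]>800]
print('marks')
for y0,y1 in((1060,1110),(1110,1170),(1170,1260)):
    for s,c in runs(h[y0:y1,:,2]<75,0):
        if s[2]<150: print(s,W(c[0],c[1]+y0,.070).round(2))
print('legs')
for y0,y1 in((500,620),(700,800),(800,900),(900,945)):
    for s,c in runs((h[y0:y1,:,1]<60)&(h[y0:y1,:,2]>70),0): print(s,W(c[0],c[1]+y0,.081).round(2))
print('pads')
for s,c in runs((h[80:400,:,1]<60)&(h[80:400,:,2]>130),0): print(s,W(c[0],c[1]+80,.087).round(2))
```

```text
marks
[603, 0, 63, 50, 2921] [ -5.71 -10.73  70.  ]
[996, 0, 66, 50, 3204] [-5.41 13.75 70.  ]
[606, 0, 62, 60, 3697] [ -2.34 -10.7   70.  ]
[996, 0, 66, 60, 3803] [-2.06 13.7  70.  ]
[606, 0, 67, 90, 5614] [  2.39 -10.68  70.  ]
[996, 0, 62, 90, 5573] [ 2.7  13.71 70.  ]
legs
[419, 0, 82, 120, 8557] [-36.36 -18.94  81.  ]
[1151, 0, 88, 120, 9128] [-35.82  21.71  81.  ]
[405, 0, 78, 100, 7011] [-26.27 -20.34  81.  ]
[1173, 0, 85, 100, 7397] [-25.69  23.14  81.  ]
[396, 0, 78, 100, 6862] [-20.8  -21.09  81.  ]
[1184, 0, 84, 100, 7328] [-20.22  23.95  81.  ]
[393, 0, 72, 45, 3047] [-16.77 -21.65  81.  ]
[1196, 0, 80, 45, 3304] [-16.16  24.51  81.  ]
pads
[364, 0, 226, 320, 44686] [-51.81 -16.89  87.  ]
[1066, 0, 222, 320, 45008] [-51.74  19.58  87.  ]
```

```bash
python3 -m inch '[[1,0,0,-45,0],[1,50,0,0,0],[1,50,0,0,0]]' >/dev/null; python3 -c "from h import *;s=st();print(s['joint_positions'].round(2))"
```

```text
5.65 jig [-47.4  -0.6 139.6] rot [ 1.845  2.525 -0.01 ] F [-0.6 -0.2 -0.2] w 85.8
[-0.78  0.19  0.5   1.8  -0.08  1.16  0.05]
```

```bash
python3 -m inch '[[1,3,1,35,-0.02],[1,0,0,15,0],[1,0,0,0,0]]' >/dev/null; python3 -c "from h import *;s=st()"
```

```text
6.03 jig [-56.7   3.1  91.5] rot [ 1.806  2.553 -0.   ] F [-0.6  0.3  0.5] w 87.3
```

```bash
python3 -m inch '[[1,-6,-2.8,0,0.008],[1,0,0,0,0]]' >/dev/null; python3 -c "from h import *;s=st()"; python3 -m inch '[[1,0,0,15,0],[1,0,0,15,0],[1,0,0,0,0]]' >/dev/null; python3 -c "from h import *;s=st()"
```

```text
6.28 jig [-48.5   1.3  93.4] rot [1.819e+00 2.541e+00 2.000e-03] F [ 0.1  0.5 -0.3] w 87.0
6.65 jig [-47.3   1.8  61.9] rot [1.821 2.539 0.004] F [0.1 0.2 0.1] w 86.8
```

```bash
python3 -m inch '[[0.3,3,-1.5,2,0],[0.2,0,0,0,0],[0.1,0,0,0,0],[0,0,0,0,0]]' 20 >/dev/null; python3 -c "from h import *;s=st()"; python3 -m inch '[[-0.1,0,0,0,0],[-0.2,0,0,0,0],[-0.27,0,0,0,0],[-0.27,0,0,0,0],[-0.27,0,0,0,0]]' >/dev/null
python3 - <<'E'
from h import *
st();d=grab('wrist');e=grab('scene')
q=proj(e,O+np.array([-.02,0,.07]));print(q)
c1=e['color'][int(q[1])-50:int(q[1])+50,int(q[0])-66:int(q[0])+67]
c0=d['color'][50:310,180:380]
cv2.imwrite('pics/g.png',np.hstack([cv2.resize(c,(int(c.shape[1]*520/c.shape[0])//1,520),interpolation=cv2.INTER_CUBIC)[:,:400] if 0 else cv2.resize(c,(400,520 if i==0 else 301),interpolation=cv2.INTER_CUBIC) if i==0 else cv2.copyMakeBorder(cv2.resize(c,(400,300),interpolation=cv2.INTER_CUBIC),0,220,0,0,cv2.BORDER_CONSTANT) for i,c in enumerate([c0,c1])])[:,:,::-1])
E
```

```text
7.15 jig [-50.8   0.6  59.9] rot [1.82  2.54  0.004] F [-0.1  0.4  0.8] w 54.8
7.78 jig [-49.7   0.6  60.1] rot [1.821 2.538 0.004] F [ 0.6 -0.7 -0.2] w 32.0
[317.67696577 220.46746218]
```

View pics/g.png

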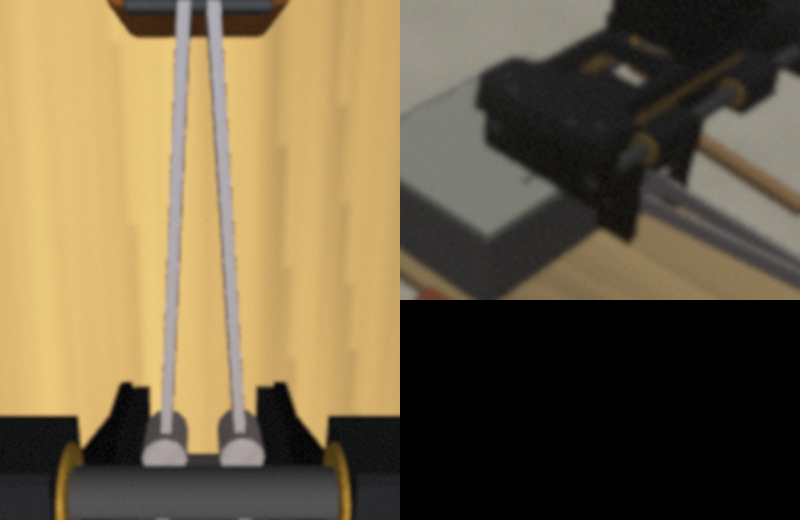

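```bash
cat > legs.py <<'E'
from h import *
def measure(d,verbose=True):
    h=cv2.cvtColor(cv2.resize(d['color'],None,fx=4,fy=4,interpolation=cv2.INTER_CUBIC),cv2.COLOR_RGB2HSV).astype(int)
    W=lambda x,y,z:jig(ray(d,(x+.5)/4-.5,(y+.5)/4-.5,z))*1e3
    L={'r':[],'l':[]};B={'r':[],'l':[]}
    for y in range(320,1000,8):
        row=h[y]; wood=(row[:,1]>90)&(row[:,0]>10)&(row[:,0]<30)
        xs=np.flatnonzero(wood)
        leg=np.flatnonzero((row[:,1]<70)&(row[:,2]>60)); leg=leg[(leg>950)&(leg<1300)]
        g=[s for s in np.split(leg,np.flatnonzero(np.diff(leg)>3)+1) if 10<len(s)<40]
        if len(g)==2:
            L['r'].append(W(g[0].mean(),y,.081));L['l'].append(W(g[1].mean(),y,.081))
        # board edges: largest wood extents
        seg=xs[(xs>680)&(xs<1540)]
        if y<820 and len(seg)>300:
            B['r'].append(W(seg[0],y,.012));B['l'].append(W(seg[-1],y,.012))
    out={}
    for n,D in(('leg',L),('board',B)):
        for k in'rl':
            Q=np.array(D[k]); c=np.polyfit(Q[:,0],Q[:,1],1)
            m=abs(Q[:,1]-np.polyval(c,Q[:,0]))<.7; c=np.polyfit(Q[m,0],Q[m,1],1)
            r=Q[m,1]-np.polyval(c,Q[m,0]); out[n+k]=c
            if verbose: print(n,k,len(Q),m.sum(),'x',Q[m,0].min().round(),Q[m,0].max().round(),'slope',c[0].round(4),'y(-160)',np.polyval(c,-160).round(2),'y(-70)',np.polyval(c,-70).round(2),'y(-11)',np.polyval(c,-11).round(2),'rms',r.std().round(2))
    return out
E
python3 - <<'E'
from legs import *
measure(dict(np.load('/tmp/wrist.npz')))
E
```

```text
leg r 85 85 x -148.0 -66.0 slope -0.0583 y(-160) -1.97 y(-70) -7.22 y(-11) -10.67 rms 0.03
leg l 85 85 x -148.0 -66.0 slope 0.0718 y(-160) 4.12 y(-70) 10.58 y(-11) 14.82 rms 0.03
board r 63 63 x -154.0 -70.0 slope -0.1188 y(-160) -69.01 y(-70) -79.71 y(-11) -86.72 rms 0.0
board l 63 63 x -154.0 -69.0 slope 0.1072 y(-160) 70.41 y(-70) 80.06 y(-11) 86.39 rms 0.0
```

```bash
sed -i 's/(xs>680)&(xs<1540)/(xs>560)\&(xs<1600)/' legs.py; python3 -m inch '[[-0.287,0,-0.4,0,0],[-0.287,0,0,0,0],[-0.287,0,0,0,0],[-0.287,0,0,0,0]]' >/dev/null
python3 - <<'E'
from legs import *
st();measure(grab('wrist'))
E
```

```text
8.38 jig [-49.7   0.4  60.1] rot [1.821 2.537 0.004] F [ 0.9  0.7 -0. ] w 31.1
leg r 85 85 x -148.0 -66.0 slope -0.0565 y(-160) -1.96 y(-70) -7.05 y(-11) -10.38 rms 0.03
leg l 85 85 x -148.0 -66.0 slope 0.0658 y(-160) 4.11 y(-70) 10.03 y(-11) 13.91 rms 0.03
board r 63 63 x -154.0 -70.0 slope 0.0035 y(-160) -82.4 y(-70) -82.09 y(-11) -81.89 rms 0.07
board l 63 37 x -144.0 -76.0 slope 0.0404 y(-160) 82.13 y(-70) 85.77 y(-11) 88.15 rms 0.42
```

```bash
python3 -m inch '[[-0.284,0,-0.3,0,0],[-0.284,0,0,0,0],[-0.284,0,0,0,0],[-0.284,0,0,0,0]]' >/dev/null
python3 - <<'E'
from legs import *
st();measure(grab('wrist'))
d=grab('scene')
P=cloud(d);m=(d['range_z']>0)&(abs(P[...,1])<.07)&(P[...,0]>0.02)&(P[...,0]<.09)&(P[...,2]>.055)&(P[...,2]<.1)
Q=P[m];print(m.sum(),np.median(Q[:,2]))
a=np.abs(d['color'].astype(int))
cv2.imwrite('pics/h.png',d['color'][:,:,::-1])
E
```

```text
8.93 jig [-49.7   0.2  60.1] rot [1.821 2.537 0.005] F [ 1.9  0.5 -0.1] w 31.3
leg r 85 85 x -148.0 -66.0 slope -0.0585 y(-160) -1.97 y(-70) -7.24 y(-11) -10.69 rms 0.03
leg l 85 85 x -148.0 -66.0 slope 0.0647 y(-160) 4.11 y(-70) 9.93 y(-11) 13.75 rms 0.03
board r 63 63 x -154.0 -70.0 slope 0.0037 y(-160) -82.42 y(-70) -82.09 y(-11) -81.87 rms 0.07
board l 63 35 x -144.0 -78.0 slope 0.0442 y(-160) 81.89 y(-70) 85.87 y(-11) 88.48 rms 0.41
873 0.06672350670393745
```

View pics/h.png

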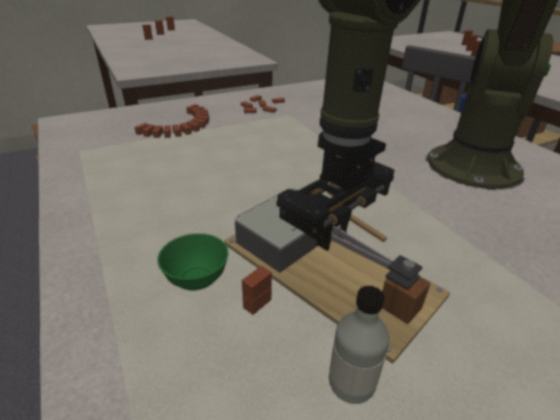

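```bash
python3 -m inch '[[-0.284,0,0,0,0],[-0.284,0,0,0,0]]' >/dev/null
python3 - <<'E'
from legs import *
st();measure(grab('wrist'));print(ctrl.close_job())
E
```

```text
9.28 jig [-49.7   0.2  60.1] rot [1.821 2.537 0.005] F [ 0.6 -0.3 -0.9] w 31.1
leg r 85 85 x -148.0 -66.0 slope -0.0587 y(-160) -1.96 y(-70) -7.24 y(-11) -10.7 rms 0.03
leg l 85 85 x -148.0 -66.0 slope 0.0649 y(-160) 4.1 y(-70) 9.94 y(-11) 13.77 rms 0.03
board r 63 63 x -154.0 -70.0 slope 0.0038 y(-160) -82.43 y(-70) -82.09 y(-11) -81.87 rms 0.06
board l 63 35 x -144.0 -78.0 slope 0.0441 y(-160) 81.89 y(-70) 85.86 y(-11) 88.46 rms 0.4
the job is handed in; nothing more can be done
None
```

I pressed the lid shut, then squeezed the tweezers at the thumb pads until the tips stood at their pointers, and handed the job in at 9.3 s still holding the gap.

- **Lid:** after I let go it stayed level, with its top at 65.8 mm (66 mm expected). A last look from the scene camera gave 66.7 mm.
- **Tips against pointers:** in one camera frame the tips came out at +13.77 and -10.70 mm, and the pointers at +13.73 and -10.72 mm. They held within 0.02 mm over the last two readings.
- **Indirect tip check:** the gripper hid the tips and pointers during the squeeze. The tip positions are extended from the visible part of the legs, and the pointers were measured just before, from another arm position.
- **Checks that disagreed:**
    - The gripper's width reading (31.1–31.3 mm) implies each tip is 0.15–0.3 mm further in.
    - Estimates of the middle line differed by up to about 0.2 mm.
    - The left board-edge fit was poor, so I ignored it.
- **Bystanders:** the bowl, bottle and tower stood upright in the last scene picture, and the arm came near none of them. The knife was partly hidden behind the gripper. I judged all four by eye and did not measure them.

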